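# Fit the lever to the hand press and bring the ram down

## Robot

A 6-joint arm with a two-finger parallel gripper is mounted at the origin on the work surface. World frame = base frame: x ahead of the robot, y to its left, z up, the work surface at z = 0. Lengths are in m, angles in rad, forces in N, time in s.
With the tool pointing down it reaches from about 0.375 to 0.9 m from the base axis. Payload 3.1 kg.
Tool frame: the origin (TCP) lies between the finger pads; the fingertips stand 8 mm ahead of it and the grasp point (between the pads) lies 11 mm behind it; z points along the fingers, y is the line along which they close (so a half turn about z gives the same grasp; the last joint's range is limited). The gripper opens to 85 mm and grips with 20 to 120 N. Pads are 22 mm wide; open, the fingers measure 114 mm over their backs; the gripper's body (76 mm by 85 mm) begins 54 mm behind the grasp point. The pads swing forward as they close: fully open they stand 13 mm farther back than shut.
Start: joints at [-1.28, 0.527, 1.433, -0, 1.181, -0.178], TCP at [0.283, -0.557, 0.239] pointing down, gripper open.
Joint ranges: [-3.08, 3.08], [-0.75, 2.2], [0.22, 2.44], [-1.43, 4.57], [0, 2.65], [-2.85, 2.85]. Speed limits (rad/s): [2.79, 2.79, 3.14, 3.14, 3.14, 3.14].

## Interface

Orientations are given as a unit quaternion [x, y, z, w].
In Python, from station import readout, cams, sign_off gives the robot as it stands.
- The arm moves only by the tool send_rows, never from a script. Its argument "commands" is text: rows parted by semicolons, each of 5 numbers parted by spaces: the finger opening in mm, from 0 to 85.4, then the shift along the tool's x, y, z each as a share of 0.02 m, from -1 to 1, then the turn about the tool's z as a share of 4 degrees, from -1 to 1. In form: grip dx dy dz spin; .... A call has 1 to 20 rows; each row shifts and turns the commanded pose from where the row before left it, along the tool's axes as they then stand; what a row does not reach is not made up. A row lasts 1/12 s, in which the tool goes at most 41.7 mm and 7.16 degrees, less where a joint would pass 70% of its speed; a pose out of reach is approached as far as the arm can. A call with a number of a shift or a turn outside -1 to 1 is refused whole. A call with a gripper value outside its range is refused whole. The fingers move at their own pace and stop on an object; "grip_force" is the grip in N (left out, the last holds). Time passes only in rows, so rows that do not move let the fingers close. It gives the time, the measured TCP pose, the force, the opening and the grip force at its end, in the units of the state.
- readout.sense(): the state, without advancing time (a new reading comes with each control period).
- cams.snapshot(name): name is "scene" or "top" or "wrist"; returns a dict with "pixels" (384x512x3 uint8, red, green, blue), "intrinsics" (3x3 intrinsics, pixels), "eye" and "rotation" of the camera in the world. Camera axes: x right, y down, z forward; pixel columns grow to the right and rows downward; lengths in m; the calibration is good to about 2 mm. A picture is of the moment at which its call begins. There is no depth.
- sign_off(): hands the job in; it is judged then, once.
The state is a dict: "t": time; "q": joint angles; "qd": joint speeds; "tau": joint torques, N m; "tcp_pos": TCP position; "tool_rot": TCP orientation; "force": force on the tool from outside, world axes, zero at the start; "ft_torque": the same for the moment, N m; "finger_gap": opening from 0.0 (shut) to 1.0 (fully open); "gripper_force": force on a finger pad.
Only numpy, scipy, OpenCV 4.12 (cv2) and the standard library are available. Lean on these libraries where they do the work, as an engineer would, in place of code of your own. Each camera call takes 0.05 s, during which the arm holds its last target. There are 200 camera calls.

## Task

The lever of the little hand press has been taken off and lies on the desk. Fit its square hub onto the press's square shaft, pushed fully down onto the collar, then swing it clockwise (seen from above) until it comes up against its stop and the ram is down on the shutter block. Leave the lever on the shaft and let go, and do not disturb the other things on the desk.

Things in the scene. Friction and masses are not known exactly. Their poses are not given: they have to be found in the camera images.
- press: Small dark green cast-iron hand press bolted to the desk: base 100 x 150 mm, two columns, a cross beam 46 x 134 mm along its y whose top is 138 mm above the desk, and a central vertical spindle. Fixed. Origin: centre of the base's underside; z up. A black shutter block stands on the anvil under the brass-footed ram, inside the arch.
- shaft_seat (a point): Foot of the square shaft on top of the press, 150 mm above the desk: centre of the flat top of the round steel collar (diameter 29 mm) where the lever's hub must sit. The brass shaft rises 26 mm above it: 16 x 16 mm for 20 mm, then tapering to 10 x 10 mm over the last 6 mm. z up; x and y are square to the shaft's flats and turn with it.
- spindle (a joint): Angle of the press spindle in rad. 0 = ram fully raised; it grows as the shaft turns clockwise seen from above and stops dead at 1.4 with the ram down on the shutter block (8 mm of travel per rad). It starts between 0 and 0.45. Steady friction of about 0.08 N m; stays where it is left.
- lever: Lever, 0.28 kg mostly in the hub, lying flat: steel square hub 36 x 36 x 30 mm high with a vertical 17.6 mm square bore through it (fits four ways round) and a light black plastic arm 14 mm wide, 9 mm thick, level with the hub's underside. Origin: centre of the bore at the hub's underside; z up along the bore; x along the arm; grip the hub by its bare faces at y = +-18 mm.
- lever_grip (a point): Top of the upright black round grip at the end of the lever's arm: diameter 18 mm, 85 mm from the bore's centre along the lever's x, reaching from 8 to 45 mm above the hub's underside.
- cocking_ring: Bystander: chrome ring, outer diameter 62 mm, 9 mm high. Origin: centre of the underside.
- spanner: Bystander: white nylon lens spanner lying flat, 145 mm long, 6 mm thick, forked at +x. Origin: middle of the 120 mm bar, underside.
- dial: Bystander: brass film counter dial, diameter 44 mm, 12 mm high. Origin: centre of the underside.
- hood: Bystander: matte black lens hood, open ring flaring from 60 to 76 mm in diameter, 42 mm high. Origin: centre of the underside.
- driver: Bystander: screwdriver with a red handle lying along its own x, 150 mm long.
- jar: Bystander: amber glass jar with a black cap, diameter 44 mm, 50 mm high. Origin: centre of the underside.
Mind the look-alikes: they are no part of the job. Leave any green or purple look-alike of the lever alone.

How it is judged:
On the way, in this order (a step that is already met when the one before it is completed fails the run):
1. the lever's hub is fully down on the square shaft (horizontal distance between lever and shaft_seat below 0.003 m and z of lever in the frame of shaft_seat between -0.003 and 0.003 m and angle between lever's own z axis and vertical below 0.07 rad), for 0.2 s.
2. the lever has turned the spindle to its stop (all of step 1 and value of joint spindle above 1.3 rad), for 0.2 s.
At the end, for the whole second after the job is handed in: The lever's hub sits on the collar of the press shaft (within 3 mm in height and sideways, tilt under 0.07 rad), the spindle stands past 1.3 rad (stop at 1.4), and the lever is released and at rest (all of step 2 and linear speed of lever below 0.01 m/s); the robot touches nothing.
It fails at once if any bystander is pushed more than 20 mm away (distance of any of cocking_ring, spanner, dial, hood, driver, jar from where it was at the start of the episode above 0.02 m).
It also fails if it takes over 48 s, if anything falls off the work surface, if the arm or the gripper's body presses on something with over 40 N, if the wrist force passes 120 N, or if a joint passes its speed limit or range.

## Working session

There is one attempt and no reset: what is moved stays moved. The work goes in short steps, Python scripts to look and compute and a tool call to move; the robot and the scene stay as the last step left them, time stands still between calls to the robot, and variables do not carry over. Pictures are saved under pics/ and viewed, at most 10 in all, crops included, and the job is handed in when it is done.

Besides the shell and the picture viewer there is one more tool, called after "Request:" by a JSON object that holds its "name" and its "arguments". send_rows: Moves the arm, as the interface text tells. Its arguments: {"type":"object","properties":{"commands":{"type":"string"},"grip_force":{"type":"number"}},"required":["commands"]}

```bash
mkdir -p pics; cat > h.py <<'E'
import numpy as np, cv2
from station import readout, cams, sign_off
def snap(n,f=None):
    s=cams.snapshot(n); 
    if f: cv2.imwrite('pics/'+f,cv2.cvtColor(s['pixels'],cv2.COLOR_RGB2BGR))
    return s
def ray(s,u,v):
    K=np.array(s['intrinsics']);R=np.array(s['rotation'])
    d=R@np.linalg.inv(K)@np.array([u,v,1.]); return np.array(s['eye']),d
def plane(s,u,v,z):
    e,d=ray(s,u,v); return e+d*(z-e[2])/d[2]
def proj(s,p):
    K=np.array(s['intrinsics']);R=np.array(s['rotation'])
    c=K@(R.T@(np.array(p)-np.array(s['eye']))); return c[:2]/c[2]
E
python3 - <<'E'
from h import *
import pickle
a=snap('top','top.png');b=snap('scene','scene.png')
pickle.dump((a,b),open('s.pkl','wb'))
for s in(a,b):print(s['eye'],s['rotation'],s['intrinsics'])
r=readout.sense();print(r)
A=[cv2.cvtColor(s['pixels'],cv2.COLOR_RGB2BGR) for s in(a,b)]
cv2.imwrite('pics/top2.png',cv2.resize(A[0],(800,600),interpolation=cv2.INTER_CUBIC))
cv2.imwrite('pics/scene2.png',cv2.resize(A[1],(800,600),interpolation=cv2.INTER_CUBIC))
E
```

```text
[ 0.22645345 -0.00942242  1.79372354] [ 0.72333155 -0.68173007  0.07422583 -0.08078429] [[484.5436683    0.         257.77675337]
 [  0.         484.5436683  190.30568893]
 [  0.           0.           1.        ]]
[1.47617844 0.15713494 0.86801214] [ 0.57742908  0.6999092  -0.32076696 -0.2716824 ] [[440.99383628   0.         263.19674396]
 [  0.         440.99383628 187.656209  ]
 [  0.           0.           1.        ]]
{'t': 0.1, 'q': array([-1.27949558e+00,  5.28374134e-01,  1.43378582e+00,  1.74244783e-05,
        1.18142612e+00, -1.78480115e-01]), 'qd': array([-1.16949729e-03, -1.01551048e-03, -1.82736120e-03, -2.62450698e-04,
       -5.70805777e-04,  9.92167027e-05]), 'tau': array([ 4.77833316e-05, -4.43305242e+01, -1.78585732e+01, -3.16531468e-04,
        3.90376095e-03,  1.66037313e-05]), 'tcp_pos': array([ 0.28278658, -0.55664807,  0.2384272 ]), 'tool_rot': array([ 9.72540137e-01,  2.32733085e-01, -4.81508332e-05, -9.95577437e-04]), 'force': array([0.42792337, 1.10102167, 0.67694388]), 'ft_torque': array([ 0.00842069, -0.07391809,  0.02309024]), 'gripper_force': 0.0, 'finger_gap': 0.9996407360536134}
```

View pics/top2.png

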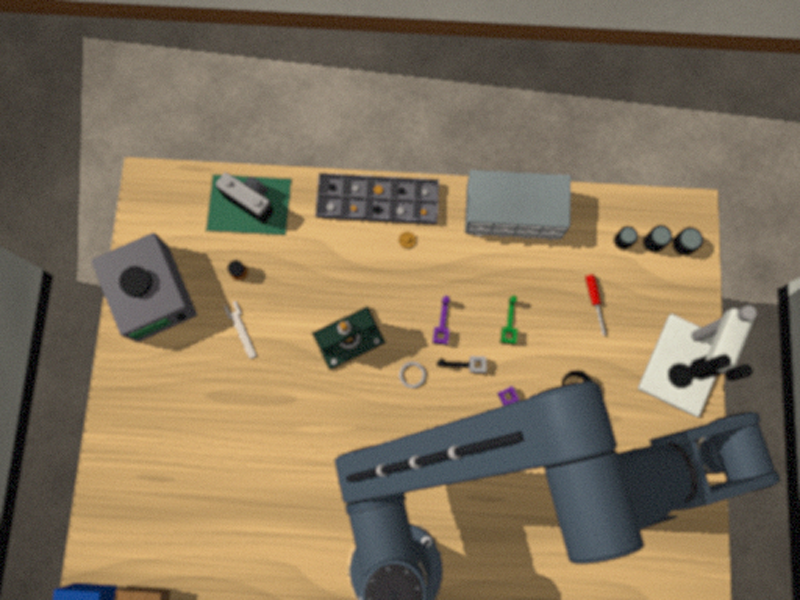

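View pics/scene2.png

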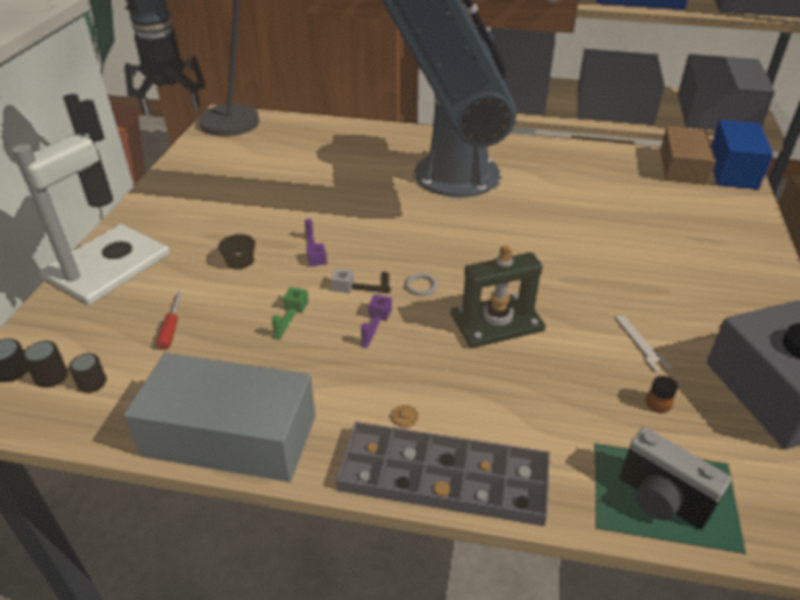

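The lever candidates in the 800x600 top view are:
- purple, around (443,330)
- purple, around (509,397)
- green, around (510,330)
- steel hub (478,366) with a black arm running to (446,364)

Only the steel and black one fits the description. The press shaft is around (345,326).

```bash
sed -i "s/R=np.array(s\['rotation'\])/R=Rot.from_quat(s['rotation']).as_matrix()/; 1a from scipy.spatial.transform import Rotation as Rot" h.py
python3 - <<'E'
from h import *
import pickle
a,b=pickle.load(open('s.pkl','rb'))
k=.64
for n,(u,v),z in [('hub',(478,366),.03),('armend',(443,363),.04),('shaft',(344,326),.17),('ring',(413,375),.009),('ring',(443,330),0.02),('hood',(577,380),.04),('green',(510,335),.02),('purp2',(508,397),.03)]:
    print(n,plane(a,u*k,v*k,z).round(3))
for n,(u,v),z in [('hub',(343,273),.03),('armend',(386,276),.045),('shaft',(506,248),.176),('ring',(421,285),.009)]:
    print(n,plane(b,u*k,v*k,z).round(3))
q=Rot.from_quat(readout.sense()['tool_rot']).as_matrix();print(q.round(3))
w=snap('wrist');print(w['eye'],Rot.from_quat(w['rotation']).as_matrix().round(3),w['intrinsics'])
c=cv2.cvtColor(a['pixels'],cv2.COLOR_RGB2BGR)[170:270,190:360]
cv2.imwrite('pics/crop.png',cv2.resize(c,None,fx=4.5,fy=4.5,interpolation=cv2.INTER_CUBIC))
E
```

```text
hub [ 0.466 -0.167  0.03 ]
armend [ 0.467 -0.084  0.04 ]
shaft [0.517 0.141 0.17 ]
ring [ 0.438 -0.016  0.009]
ring [ 0.548 -0.081  0.02 ]
hood [ 0.445 -0.396  0.04 ]
green [ 0.545 -0.24   0.02 ]
purp2 [ 0.398 -0.239  0.03 ]
hub [ 0.47 -0.16  0.03]
armend [ 0.48  -0.072  0.045]
shaft [0.525 0.147 0.176]
ring [ 0.451 -0.008  0.009]
[[ 0.892  0.453 -0.001]
 [ 0.453 -0.892  0.002]
 [ 0.    -0.002 -1.   ]]
[ 0.3526262  -0.52166788  0.37277714] [[ 0.453 -0.849 -0.271]
 [-0.892 -0.432 -0.135]
 [-0.002  0.303 -0.953]] [[311.36355882   0.         258.05081477]
 [  0.         311.36355882 188.34869016]
 [  0.           0.           1.        ]]
```

View pics/crop.png

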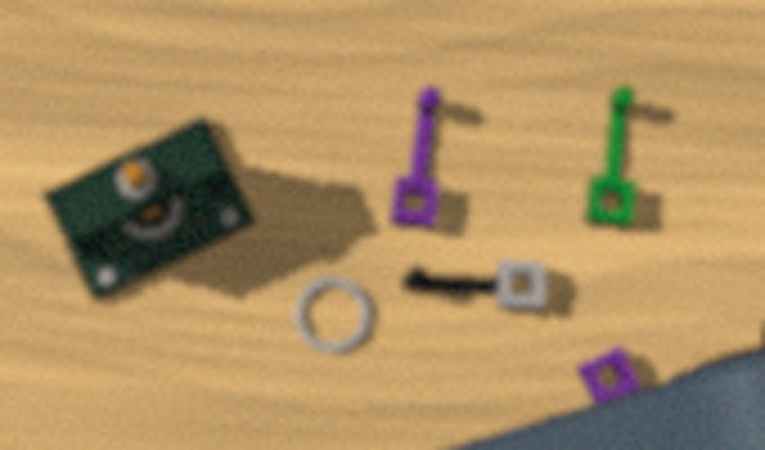

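The crop shows the real lever's steel hub at (522,286) and its black grip at (415,280). It has the right colours and is about 85 mm long, so I'll go above it.

Request:
{"name": "send_rows", "arguments": {"commands": "85 1 -0.78 0 0;85 1 -0.78 0 0;85 1 -0.78 0 0;85 1 -0.78 0 0;85 1 -0.78 0 0;85 1 -0.78 0 0;85 1 -0.78 0 0;85 1 -0.78 0 0;85 1 -0.78 0 0;85 1 -0.78 0 0;85 1 -0.78 0 0;85 1 -0.78 0 0;85 1 -0.78 0 0;85 1 -0.78 0 0;85 1 -0.78 0 0;85 1 -0.78 0 0;85 1 -0.78 0 0;85 0 0 0 0"}}

```text
t: 1.65
tcp_pos: [0.4667, -0.1631, 0.2391]
tool_rot: [0.972, 0.235, 0.0, -0.001]
force: [0.8, 0.5, 0.3]
finger_gap: 0.996
gripper_force: 0.0
```

Request:
{"name": "send_rows", "arguments": {"commands": "85 0 0 0 -1;85 0 0 0 -1;85 0 0 0 -1;85 0 0 0 -1;85 0 0 0 -1;85 0 0 0 -1;85 0 0 0 -1;85 0 0 0 -1;85 0 0 0 -1;85 0 0 0 -1;85 0 0 0 -1;85 0 0 0 -1;85 0 0 0 -1;85 0 0 0 -1;85 0 0 0 -1;85 0 0 0 -0.25;85 0 0 0 0;85 0 0 0 0"}}

```text
t: 3.15
tcp_pos: [0.4659, -0.1671, 0.2392]
tool_rot: [0.72, 0.694, -0.0, -0.0]
force: [-0.1, -0.2, 0.3]
finger_gap: 1.0
gripper_force: 0.0
```

```bash
python3 - <<'E'
from h import *
import pickle
w=snap('wrist','w1.png');t=snap('top');pickle.dump((w,t),open('w1.pkl','wb'));r=readout.sense();print(r['t'],r['tcp_pos'],Rot.from_quat(r['tool_rot']).as_matrix().round(3),r['q'].round(2),r['force'])
E
```

```text
3.25 [ 0.46598208 -0.16700507  0.23927645] [[ 0.037  0.999 -0.   ]
 [ 0.999 -0.037  0.   ]
 [ 0.    -0.    -1.   ]] [-0.57  0.35  1.75 -0.    1.04 -0.53] [-0.41658405 -0.02145405  0.66316956]
```

View pics/w1.png

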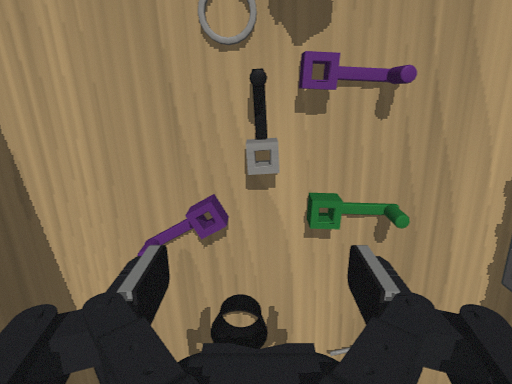

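The wrist view shows the steel hub at (262,157), with its arm going up to the grip at (258,75). The green hub is at (325,210) and the purple one at (320,70).

```bash
cat >> h.py <<'E'
def hubmask(s,box,lo=125,sat=25):
    im=s['pixels'].astype(int); m=((im.min(2)>lo)&(im.max(2)-im.min(2)<sat)).astype(np.uint8)
    o=np.zeros_like(m); x0,y0,x1,y1=box; o[y0:y1,x0:x1]=m[y0:y1,x0:x1]; return o
E
python3 - <<'E'
from h import *
import pickle
w,t=pickle.load(open('w1.pkl','rb'))
print(w['pixels'][158,248],w['pixels'][170,262],w['pixels'][143,262],w['pixels'][157,262])
for lo in(110,130,150):
    m=hubmask(w,(235,125,295,185),lo,30);cs,_=cv2.findContours(m,cv2.RETR_CCOMP,cv2.CHAIN_APPROX_NONE)
    for c in sorted(cs,key=cv2.contourArea)[-2:]:
        p=np.array([plane(w,*q[0],.03)[:2] for q in c],np.float32)*1000
        print(lo,cv2.minAreaRect(c),cv2.minAreaRect(p))
print('grip',plane(w,258,73,.045),'green',plane(w,325,208,.03),plane(w,308,210,.03),'purp',plane(w,320,68,.03),plane(w,303,70,.03),plane(w,207,215,.03),plane(w,229,208,.03))
E
```

```text
[129 127 122] [127 124 121] [129 128 124] [96 82 57]
110 ((262.57586669921875, 157.41036987304688), (18.020870208740234, 20.01396369934082), 85.2363510131836) ((471.6395263671875, -162.391357421875), (22.304475784301758, 20.590646743774414), 2.7270615100860596)
110 ((262.4069519042969, 157.417236328125), (31.768613815307617, 31.651172637939453), 86.633544921875) ((471.4968566894531, -162.58192443847656), (35.2840461730957, 36.29866027832031), 1.3167110681533813)
130 ((257.0, 167.0), (0.0, 0.0), 0.0) ((464.9638366699219, -173.11305236816406), (0.0, 0.0), 0.0)
130 ((264.5, 166.0), (3.0, 0.0), 180.0) ((473.492431640625, -172.27197265625), (7.625669695698889e-06, 3.395792245864868), 87.83650207519531)
grip [ 0.46986183 -0.07394748  0.045     ] green [ 0.54330914 -0.22584811  0.03      ] [ 0.52326804 -0.22762899  0.03      ] purp [ 0.53394479 -0.07082317  0.03      ] [ 0.51644145 -0.07209244  0.03      ] [ 0.40321782 -0.22948927  0.03      ] [ 0.42997357 -0.22157157  0.03      ]
```

Request:
{"name": "send_rows", "arguments": {"commands": "62 0.21 0.28 0 -0.8;62 0 0 1 0;62 0 0 1 0;62 0 0 1 0;62 0 0 1 0;62 0 0 1 0;62 0 0 1 0;62 0 0 1 0;62 0 0 1 0;62 0 0 1 0;62 0 0 0.6 0;62 0 0 0.6 0;62 0 0 0.1 0;62 0 0 0 0;62 0 0 0 0"}}

```text
t: 4.5
tcp_pos: [0.4721, -0.163, 0.0336]
tool_rot: [0.7, 0.714, 0.0, 0.0]
force: [0.1, -0.4, -0.8]
finger_gap: 0.728
gripper_force: 0.0
```

Request:
{"name": "send_rows", "arguments": {"commands": "25 0 0 0 0;25 0 0 0 0;25 0 0 0 0;25 0 0 0 0;25 0 0 0 0;25 0 0 0 0;25 0 0 0 0;25 0 0 0 0", "grip_force": 60}}

```text
t: 5.17
tcp_pos: [0.4722, -0.1631, 0.0346]
tool_rot: [0.7, 0.714, 0.0, 0.001]
force: [-0.4, -0.4, 6.5]
finger_gap: 0.391
gripper_force: 59.0
```

```bash
python3 - <<'E'
from h import *
r=readout.sense();print(r['t'],r['tcp_pos'],r['finger_gap'],r['gripper_force'],r['force'])
snap('wrist','w2.png')
E
```

```text
5.1667 [ 0.47217398 -0.16308915  0.0346061 ] 0.39142981298418916 58.97257033735514 [-0.38370314 -0.4125991   6.45477599]
```

View pics/w2.png

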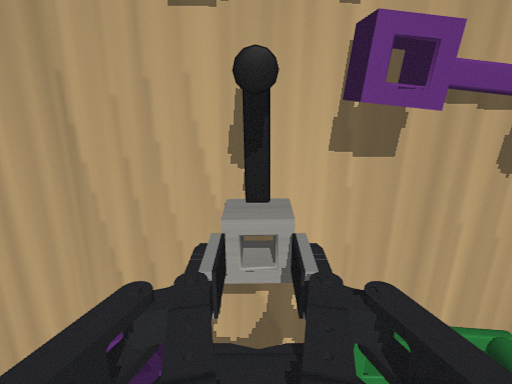

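The wrist view shows the hub at (258,250) between the pads. I sent too few descent rows, so the grip is too high. I'll open, go down 20 mm and grip again.

Request:
{"name": "send_rows", "arguments": {"commands": "62 0 0 0 0;62 0 0 0 0;62 0 0 0 0;62 0 0 0 0;62 0 0 0.5 0;62 0 0 0.5 0;62 0 0 0 0;62 0 0 0 0;25 0 0 0 0;25 0 0 0 0;25 0 0 0 0;25 0 0 0 0;25 0 0 0 0;25 0 0 0 0;25 0 0 0 0;25 0 0 0 0", "grip_force": 70}}

```text
t: 6.55
tcp_pos: [0.4719, -0.1629, 0.0136]
tool_rot: [0.7, 0.714, 0.0, 0.0]
force: [-0.0, 0.8, 4.3]
finger_gap: 0.406
gripper_force: 70.6
```

```bash
python3 - <<'E'
from h import *
r=readout.sense();print(r['t'],r['tcp_pos'],r['finger_gap'],r['gripper_force'],r['force'])
E
```

```text
6.55 [ 0.47190722 -0.1629228   0.01355969] 0.4061914886669766 70.56570433080196 [-0.03265495  0.84525757  4.30309255]
```

Request:
{"name": "send_rows", "arguments": {"commands": "25 0 0 -0.5 0;25 0 0 -0.8 0;25 0 0 -1 0;25 0 0 -1 0;25 0 0 -1 0;25 0 0 -1 0;25 0 0 -1 0;25 0 0 -1 0;25 0 0 -1 0;25 0 0 -1 0;25 0 0 -1 0;25 0 0 -1 0;25 0 0 -0.7 0;25 0 0 0 0"}}

```text
t: 7.72
tcp_pos: [0.4729, -0.1635, 0.2563]
tool_rot: [0.7, 0.714, 0.001, 0.003]
force: [0.5, 0.3, -2.5]
finger_gap: 0.407
gripper_force: 70.3
```

Request:
{"name": "send_rows", "arguments": {"commands": "25 0.5 0 0 0;25 1 -0.1 0 0;25 1 -0.1 0 0;25 1 -0.1 0 0;25 1 -0.1 0 0;25 1 -0.1 0 0;25 1 -0.1 0 0;25 1 -0.1 0 0;25 1 -0.1 0 0;25 1 -0.1 0 0;25 1 -0.1 0 0;25 1 -0.1 0 0;25 1 -0.1 0 0;25 0.7 -0.1 0 0;25 0.3 0 0 0;25 0 0 0 0;25 0 0 0 0;25 0 0 0 0"}}

```text
t: 9.22
tcp_pos: [0.4404, 0.1061, 0.2529]
tool_rot: [0.7, 0.714, -0.0, -0.0]
force: [0.2, 0.2, -3.1]
finger_gap: 0.406
gripper_force: 70.3
```

```bash
python3 - <<'E'
from h import *
import pickle
w=snap('wrist','w3.png');t=snap('top');pickle.dump((w,t),open('w3.pkl','wb'));r=readout.sense();print(r['t'],r['tcp_pos'],r['force'],r['q'].round(2),r['finger_gap'])
E
```

```text
9.3167 [0.44064821 0.10581678 0.25310185] [ 0.07385602 -0.17991127 -2.8016656 ] [-0.01  0.28  1.83 -0.    1.04 -0.03] 0.404293863816945
```

View pics/w3.png

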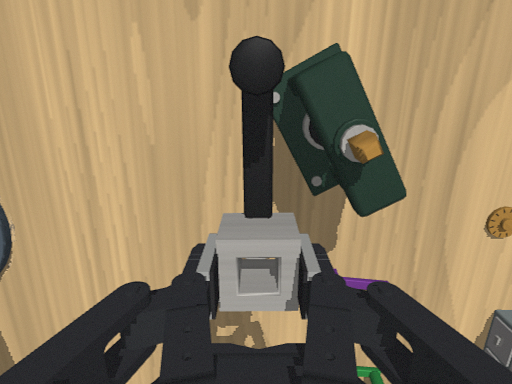

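The wrist view shows the brass shaft tip near (366,146), the collar near (357,142), and the hub in the gripper at (258,275).

```bash
python3 - <<'E'
from h import *
import pickle
w,t=pickle.load(open('w3.pkl','rb'))
c=cv2.cvtColor(w['pixels'],cv2.COLOR_RGB2BGR)
a=cv2.resize(c[115:171,330:394],None,fx=6,fy=6,interpolation=cv2.INTER_CUBIC)
b=cv2.resize(c[205:315,205:311],(384,398),interpolation=cv2.INTER_CUBIC)
cv2.imwrite('pics/c3.png',np.vstack([np.hstack([a,np.zeros((336,0,3),np.uint8)])]) if 0 else np.hstack([cv2.copyMakeBorder(a,0,62,0,0,cv2.BORDER_CONSTANT),b]))
print(a.shape)
E
```

```text
(336, 384, 3)
```

View pics/c3.png

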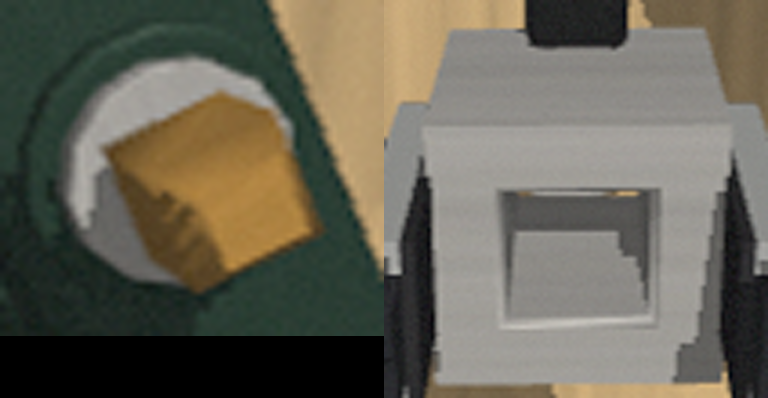

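```bash
python3 - <<'E'
from h import *
import pickle
w,t=pickle.load(open('w3.pkl','rb'))
def P(x,y,ox,oy,f,z): return plane(w,ox+(x+.5)/f-.5,oy+(y+.5)/f-.5,z)[:2]*1000
S=lambda x,y,z:P(x,y,330,115,6,z)
H=lambda x,y,z:P(x-384,y,205,205,384/106,z)
zh=.2531-.0136+.03
hub=[H(*c,zh) for c in((427,122),(733,122),(720,383),(437,380))]
bore=[H(*c,zh) for c in((497,188),(661,188),(657,326),(503,328))]
for n,q in(('hub',hub),('bore',bore)):
    q=np.array(q);e=q[1]-q[0];f=q[2]-q[3];print(n,q.mean(0),[np.linalg.norm(q[i]-q[i-1]) .round(1) for i in range(4)],[np.degrees(np.arctan2(*v[::-1])).round(1) for v in(e,f)])
L,T=S(105,150,.15),S(222,92,.15);B,R=S(205,292,.17),S(322,232,.17)
for n,(p,q),s in(('foot',(L,T),1),('shoulder',(B,R),-1)):
    d=(q-p);ln=np.linalg.norm(d);d/=ln;nrm=np.array([-d[1],d[0]])
    print(n,p,q,ln,np.degrees(np.arctan2(d[1],d[0])),(p+q)/2+8*nrm,(p+q)/2-8*nrm)
im=w['pixels'].astype(int)[115:171,330:394]
m=((im.min(2)>85)&(im.max(2)-im.min(2)<40)).astype(np.uint8)
m[:, 50:]=0
cs,_=cv2.findContours(m,cv2.RETR_EXTERNAL,cv2.CHAIN_APPROX_NONE);c=max(cs,key=cv2.contourArea)
p=np.array([plane(w,330+q[0][0],115+q[0][1],.15)[:2]*1000 for q in c])
h=cv2.convexHull(p.astype(np.float32));print('collar',cv2.minEnclosingCircle(h))
b=((im[...,0]-im[...,2])>35)&(im[...,0]>60);ys,xs=np.nonzero(b);print(b.sum(),xs.min(),xs.max(),ys.min(),ys.max())
E
```

```text
hub [441.12806148 106.56316226] [np.float64(35.7), np.float64(35.3), np.float64(36.1), np.float64(35.4)] [np.float64(1.1), np.float64(0.4)]
bore [441.16476892 106.28122971] [np.float64(19.4), np.float64(19.3), np.float64(19.1), np.float64(18.9)] [np.float64(1.1), np.float64(2.0)]
foot [507.76051586 148.64235703] [521.683813   156.19968694] 15.84207809791571 28.492360297136962 [510.90583182 159.45206781] [518.53849704 145.38997616]
shoulder [515.67843076 134.99782352] [528.55951688 142.47645352] 14.894706650303569 30.139022579927204 [518.10217501 145.65561576] [526.13577263 131.81866128]
collar ((517.4403686523438, 146.63601684570312), 14.61998176574707)
1215 18 63 0 47
```

The measurements agree with each other:

| Item | Position (mm) | Size or angle |
|---|---|---|
| Shaft foot | (518.5, 145.4) | |
| Shaft shoulder | (518.1, 145.7) | |
| Collar | (517.4, 146.6) | radius 14.6 mm |
| Shaft flats | | about 29° |
| Hub in hand | (441.1, 106.4) | 1.1° |

Next I align over the shaft: move +77 mm in x and +39.5 mm in y, and yaw +28.2°.

Request:
{"name": "send_rows", "arguments": {"commands": "25 0.48 0.97 0 0;25 0.47 0.97 0 0;25 0.48 0.97 0 0;25 0.47 0.97 0 0;25 0 0 0 -1;25 0 0 0 -1;25 0 0 0 -1;25 0 0 0 -1;25 0 0 0 -1;25 0 0 0 -1;25 0 0 0 -1;25 0 0 0.5 -0.05;25 0 0 1 0;25 0 0 1 0;25 0 0 0.4 0;25 0 0 0 0;25 0 0 0 0;25 0 0 0 0"}}

```text
t: 10.82
tcp_pos: [0.5183, 0.146, 0.196]
tool_rot: [0.505, 0.863, 0.0, 0.001]
force: [-0.3, 0.3, -2.6]
finger_gap: 0.402
gripper_force: 70.4
```

```bash
python3 - <<'E'
from h import *
import pickle
w=snap('wrist','w4.png');s=snap('scene','s4.png');pickle.dump((w,s),open('w4.pkl','wb'));r=readout.sense();R=Rot.from_quat(r['tool_rot']).as_matrix();print(r['t'],r['tcp_pos'],r['force'],np.degrees(np.arctan2(R[1,0],R[0,0])),r['finger_gap'])
c=cv2.cvtColor(w['pixels'],cv2.COLOR_RGB2BGR)[190:330,180:340]
d=cv2.cvtColor(s['pixels'],cv2.COLOR_RGB2BGR)[100:230,260:380]
cv2.imwrite('pics/c4.png',np.hstack([cv2.resize(c,(480,420),interpolation=cv2.INTER_CUBIC),cv2.resize(d,(320,420))]))
E
```

```text
10.9167 [0.51833978 0.14607238 0.196365  ] [ 0.70361286 -0.78358062 -3.12390024] 119.29284288694367 0.4059289377009506
```

View pics/c4.png

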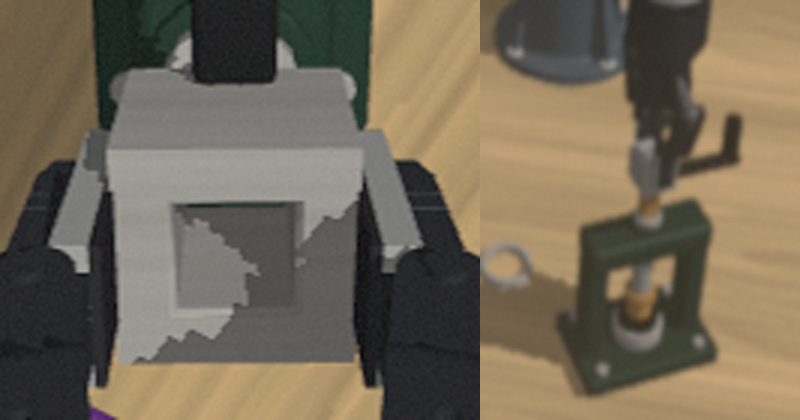

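The hub is square above the shaft. I'll apply a correction of about 0.7 mm and lower it, watching the force.

Request:
{"name": "send_rows", "arguments": {"commands": "25 -0.02 -0.03 0 0;25 0 0 0.25 0;25 0 0 0.25 0;25 0 0 0.2 0;25 0 0 0.2 0;25 0 0 0 0"}}

```text
t: 11.42
tcp_pos: [0.5168, 0.1455, 0.1763]
tool_rot: [0.505, 0.863, -0.0, -0.0]
force: [0.4, 0.6, -3.8]
finger_gap: 0.405
gripper_force: 70.6
```

Request:
{"name": "send_rows", "arguments": {"commands": "25 0 0 0.15 0;25 0 0 0.1 0;25 0 0 0 0"}}

```text
t: 11.67
tcp_pos: [0.5169, 0.1454, 0.1718]
tool_rot: [0.505, 0.863, -0.0, -0.0]
force: [-0.2, -0.3, -2.5]
finger_gap: 0.406
gripper_force: 70.4
```

The underside is now about 12 mm below the shaft shoulder and there is no side force, so I continue down to the collar.

Request:
{"name": "send_rows", "arguments": {"commands": "25 0 0 0.15 0;25 0 0 0.15 0;25 0 0 0.06 0;25 0 0 0 0"}}

```text
t: 12.0
tcp_pos: [0.5169, 0.1454, 0.1647]
tool_rot: [0.505, 0.863, -0.0, -0.0]
force: [-0.1, 0.3, -3.0]
finger_gap: 0.407
gripper_force: 70.5
```

Request:
{"name": "send_rows", "arguments": {"commands": "25 0 0 0.06 0;25 0 0 0.03 0;25 0 0 0 0;25 0 0 0 0"}}

```text
t: 12.33
tcp_pos: [0.5171, 0.1455, 0.1636]
tool_rot: [0.505, 0.863, 0.0, 0.0]
force: [-0.6, -0.8, 0.1]
finger_gap: 0.413
gripper_force: 70.8
```

The wrist force going from -3 N to 0.1 N means the hub is on the collar. I'll press down lightly, hold, then swing clockwise.

Request:
{"name": "send_rows", "arguments": {"commands": "25 0 0 0.03 0;25 0 0 0 0;25 0 0 0 0;25 0 0 0 0;25 0 0 0 0.3;25 0 0 0 0.7;25 0 0 0 0.8;25 0 0 0 0.8;25 0 0 0 0.8;25 0 0 0 0.8;25 0 0 0 0.8;25 0 0 0 0.8"}}

```text
t: 13.33
tcp_pos: [0.5175, 0.1457, 0.1635]
tool_rot: [0.669, 0.743, 0.001, 0.0]
force: [-1.5, 0.3, 4.9]
finger_gap: 0.406
gripper_force: 71.5
```

```bash
cat > st.py <<'E'
from h import *
r=readout.sense();R=Rot.from_quat(r['tool_rot']).as_matrix();print(r['t'],r['tcp_pos'].round(4),r['force'].round(1),r['ft_torque'].round(2),np.degrees(np.arctan2(R[1,0],R[0,0])).round(1),r['q'][5].round(2),r['tau'][5].round(2))
E
python3 st.py
```

```text
13.3333 [0.5175 0.1457 0.1635] [-1.5  0.3  4.9] [0.05 0.26 0.06] 96.0 -0.04 -0.35
```

Yaw is 96° (23° turned) with low forces, so I carry on.

Request:
{"name": "send_rows", "arguments": {"commands": "25 0 0 0 0.8;25 0 0 0 0.8;25 0 0 0 0.8;25 0 0 0 0.8;25 0 0 0 0.8;25 0 0 0 0.8;25 0 0 0 0.8;25 0 0 0 0"}}

```text
t: 14.0
tcp_pos: [0.5176, 0.1457, 0.1635]
tool_rot: [0.8, 0.599, 0.001, 0.0]
force: [-1.1, 0.1, 5.5]
finger_gap: 0.41
gripper_force: 71.5
```

```bash
python3 st.py
```

```text
14.0 [0.5176 0.1457 0.1635] [-1.1  0.1  5.5] [ 0.1   0.23 -0.04] 73.7 0.35 0.28
```

Request:
{"name": "send_rows", "arguments": {"commands": "25 0 0 0 0.6;25 0 0 0 0.6;25 0 0 0 0.6;25 0 0 0 0.6;25 0 0 0 0"}}

```text
t: 14.42
tcp_pos: [0.5177, 0.1457, 0.1635]
tool_rot: [0.848, 0.531, 0.001, 0.0]
force: [-0.7, 0.1, 6.1]
finger_gap: 0.409
gripper_force: 71.5
```

```bash
python3 st.py
```

```text
14.4167 [0.5177 0.1457 0.1635] [-0.7  0.1  6.1] [ 0.1   0.24 -0.02] 64.1 0.52 0.17
```

Request:
{"name": "send_rows", "arguments": {"commands": "25 0 0 0 0.6;25 0 0 0 0.6;25 0 0 0 0.6;25 0 0 0 0"}}

```text
t: 14.75
tcp_pos: [0.5178, 0.1457, 0.1635]
tool_rot: [0.879, 0.476, 0.001, 0.0]
force: [-1.2, 0.8, 5.0]
finger_gap: 0.406
gripper_force: 71.5
```

```bash
python3 st.py
```

```text
14.75 [0.5178 0.1457 0.1635] [-1.2  0.8  5. ] [0.05 0.25 0.  ] 56.9 0.64 0.17
```

Request:
{"name": "send_rows", "arguments": {"commands": "25 0 0 0 0.6;25 0 0 0 0.6;25 0 0 0 0.6;25 0 0 0 0"}}

```text
t: 15.08
tcp_pos: [0.5178, 0.1457, 0.1636]
tool_rot: [0.907, 0.42, 0.001, 0.0]
force: [-0.8, 1.1, 3.4]
finger_gap: 0.406
gripper_force: 71.5
```

```bash
python3 st.py
```

```text
15.0833 [0.5178 0.1457 0.1636] [-0.8  1.1  3.4] [ 0.08  0.2  -0.  ] 49.7 0.77 0.17
```

Request:
{"name": "send_rows", "arguments": {"commands": "25 0 0 0 0.6;25 0 0 0 0.6;25 0 0 0 0.6;25 0 0 0 0"}}

```text
t: 15.42
tcp_pos: [0.5178, 0.1457, 0.1635]
tool_rot: [0.932, 0.362, 0.001, 0.0]
force: [-0.9, -0.2, 5.0]
finger_gap: 0.408
gripper_force: 71.5
```

```bash
python3 st.py
```

```text
15.4167 [0.5178 0.1457 0.1635] [-0.9 -0.2  5. ] [ 0.07  0.18 -0.04] 42.5 0.89 0.17
```

Request:
{"name": "send_rows", "arguments": {"commands": "25 0 0 0 0.6;25 0 0 0 0.4;25 0 0 0 0"}}

```text
t: 15.67
tcp_pos: [0.5178, 0.1457, 0.1635]
tool_rot: [0.944, 0.33, 0.001, 0.0]
force: [-1.0, 1.1, 5.4]
finger_gap: 0.407
gripper_force: 71.5
```

```bash
python3 st.py
```

```text
15.6667 [0.5178 0.1457 0.1635] [-1.   1.1  5.4] [ 0.06  0.22 -0.03] 38.5 0.96 0.11
```

Request:
{"name": "send_rows", "arguments": {"commands": "25 0 0 0 0.4;25 0 0 0 0.4;25 0 0 0 0"}}

```text
t: 15.92
tcp_pos: [0.5179, 0.1456, 0.1635]
tool_rot: [0.953, 0.303, 0.001, 0.0]
force: [-1.2, 0.6, 5.0]
finger_gap: 0.409
gripper_force: 71.5
```

```bash
python3 st.py; python3 - <<'E'
from h import *
w=snap('wrist','w5.png');s=snap('scene')
c=cv2.cvtColor(w['pixels'],cv2.COLOR_RGB2BGR)[20:330,160:360]
d=cv2.cvtColor(s['pixels'],cv2.COLOR_RGB2BGR)[100:230,260:380]
cv2.imwrite('pics/c5.png',np.hstack([cv2.resize(c,(387,600),interpolation=cv2.INTER_CUBIC),cv2.resize(d,(400,600))]))
E
```

```text
15.9167 [0.5179 0.1456 0.1635] [-1.2  0.6  5. ] [0.07 0.22 0.01] 35.3 1.02 0.1
```

View pics/c5.png

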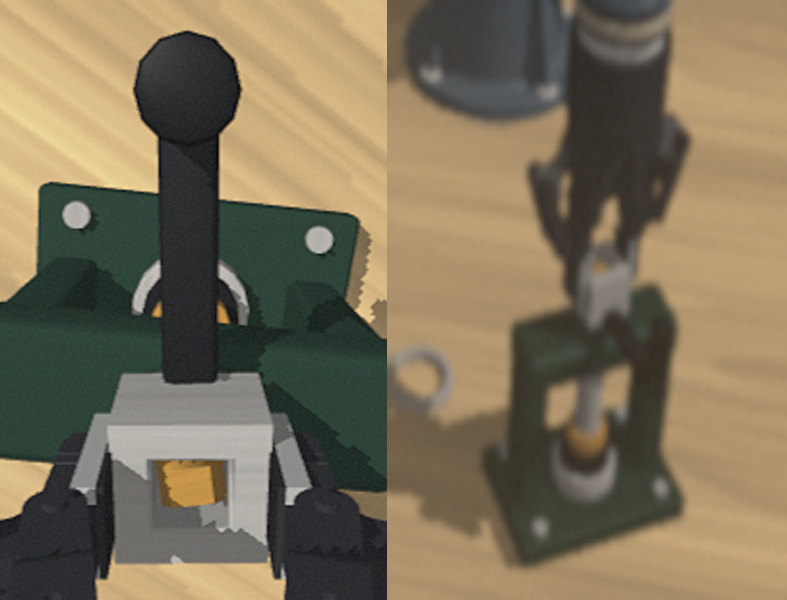

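The shaft stands inside the bore near (192,483) with its top level with the hub. It trails the hub by the clearance, about 5°. The stop has not been felt yet, so I keep turning.

Request:
{"name": "send_rows", "arguments": {"commands": "25 0 0 0 0.4;25 0 0 0 0.4;25 0 0 0 0"}}

```text
t: 16.27
tcp_pos: [0.5179, 0.1456, 0.1635]
tool_rot: [0.961, 0.277, 0.001, 0.0]
force: [-0.6, -0.3, 4.4]
finger_gap: 0.403
gripper_force: 71.5
```

```bash
python3 st.py
```

```text
16.2667 [0.5179 0.1456 0.1635] [-0.6 -0.3  4.4] [ 0.04  0.15 -0.07] 32.1 1.08 0.12
```

Request:
{"name": "send_rows", "arguments": {"commands": "25 0 0 0 0.4;25 0 0 0 0.4;25 0 0 0 0"}}

```text
t: 16.52
tcp_pos: [0.5179, 0.1456, 0.1635]
tool_rot: [0.968, 0.251, 0.001, 0.0]
force: [-0.5, 0.2, 4.8]
finger_gap: 0.407
gripper_force: 71.6
```

```bash
python3 st.py
```

```text
16.5167 [0.5179 0.1456 0.1635] [-0.5  0.2  4.8] [0.14 0.13 0.53] 29.1 1.13 0.62
```

The z torque jumped from about 0 to 0.53 N m, which is the stop. I'll nudge a little further, back off slightly, open and rise.

Request:
{"name": "send_rows", "arguments": {"commands": "25 0 0 0 0.4;25 0 0 0 0;25 0 0 0 0;25 0 0 0 0"}}

```text
t: 16.85
tcp_pos: [0.5179, 0.1456, 0.1635]
tool_rot: [0.971, 0.239, 0.001, 0.001]
force: [-0.6, 1.3, 5.0]
finger_gap: 0.404
gripper_force: 71.8
```

```bash
python3 st.py
```

```text
16.85 [0.5179 0.1456 0.1635] [-0.6  1.3  5. ] [0.1  0.21 0.8 ] 27.6 1.16 0.79
```

Request:
{"name": "send_rows", "arguments": {"commands": "40 0 0 0 0;50 0 0 0 0;62 0 0 0 0;62 0 0 0 0;62 0 0 0 0;62 0 0 0 0;62 0 0 -0.3 0;62 0 0 -0.6 0;62 0 0 -1 0;62 0 0 -1 0;62 0 0 -1 0;62 0 0 -1 0;62 0 0 -1 0;62 0 0 0 0;62 0 0 0 0"}}

```text
t: 18.1
tcp_pos: [0.5176, 0.1455, 0.282]
tool_rot: [0.972, 0.236, 0.002, 0.0]
force: [-0.3, 0.0, -0.3]
finger_gap: 0.721
gripper_force: 0.0
```

```bash
python3 st.py; python3 - <<'E'
from h import *
w=snap('wrist','w6.png');s=snap('scene')
c=cv2.cvtColor(w['pixels'],cv2.COLOR_RGB2BGR)
d=cv2.cvtColor(s['pixels'],cv2.COLOR_RGB2BGR)[100:230,260:380]
cv2.imwrite('pics/c6.png',np.hstack([c,cv2.resize(d,(288,384))]))
E
```

```text
18.1 [0.5176 0.1455 0.282 ] [-0.3  0.  -0.3] [-0.03  0.04  0.04] 27.3 1.16 -0.0
```

View pics/c6.png

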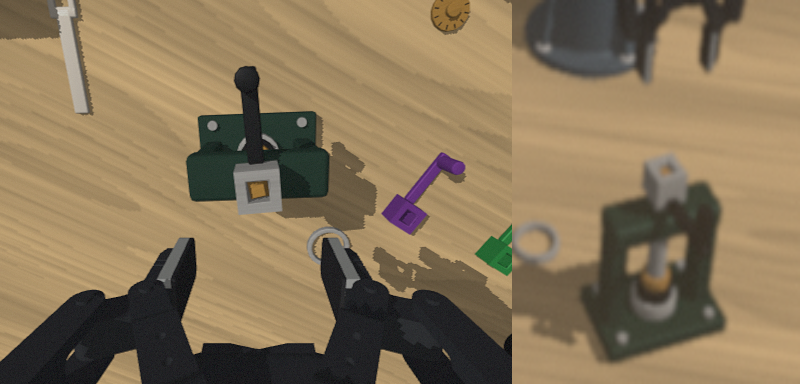

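The view shows the lever seated on the shaft, hub at (258,188), released, with its neighbours unmoved. The torque held at 0.8 N m against 0.08 N m of spindle friction, so the stop was reached.

```bash
python3 -c "
from station import sign_off
print(sign_off())"
```

```text
the job is handed in; nothing more can be done
None
```

The lever is seated on the shaft collar, swung clockwise until the torque rose at its stop, and released. I handed the job in at about 18 s; the sign-off gave no verdict, and I saw no bystander moved in the last view.

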